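# Set the board preheater to step six and start it

## Robot

A 7-joint arm with a two-finger parallel gripper is mounted at the origin on the work surface. World frame = base frame: x ahead of the robot, y to its left, z up, the work surface at z = 0. Lengths are in m, angles in degrees, forces in N, time in s.
With the tool pointing down it reaches from about 0.425 to 0.825 m from the base axis. Payload 3.6 kg.
Tool frame: the origin (TCP) lies on the centre line of the jaws, within the pads' length; the fingertips stand 14 mm ahead of it and the grasp point (between the pads) lies 5 mm behind it; y points along the fingers, x is the direction in which the jaws open and shut, and the axes are right-handed (so a half turn about y gives the same grasp; the last joint's range is limited). The gripper opens to 85 mm and grips with 20 to 120 N. Pads are 22 mm wide; open, the fingers measure 114 mm over their backs; the gripper's body (76 mm by 85 mm) begins 54 mm behind the grasp point. The pads swing forward as they close: fully open they stand 13 mm farther back than shut.
Start: joints at [74.857, 35.231, -0.722, 81.555, 0.464, 63.22, -2.315], TCP at [0.153, -0.632, 0.245] pointing down, gripper open.
Joint ranges: [-178.69, 178.69], [-17.37, 117.87], [-77.05, 75.6], [15.02, 138.74], [-78.02, 258.01], [0.78, 113.62], [-162.83, 162.83]. Speed limits (degrees/s): [159.86, 159.86, 180, 180, 180, 180, 180].

## Interface

Orientations are given as a 3x3 rotation matrix whose columns are the frame's x, y, z axes.
In Python, from rig import manip gives the robot as it stands.
- The arm moves only by the shell command python3 -m handwheel 'ROWS' [FORCE]. ROWS is a JSON object of lists of equal length, an entry for each row: "offset": the shift along the tool's x, y, z normalised to -1 to 1, where 1 is 100 cm, a list of three; "yaw": the turn about the tool's y normalised to -1 to 1, where 1 is 360 degrees; "fingers": the finger opening in mm, from 0 to 85.4. In form: {"offset": [[x, y, z], ...], "yaw": [yaw, ...], "fingers": [fingers, ...]}. A call has 1 to 8 rows; each row shifts and turns the commanded pose from where the row before left it, along the tool's axes as they then stand; what a row does not reach is not made up. A row lasts 1/12 s, in which the tool goes at most 41.7 mm and 7.16 degrees, less where a joint would pass 70% of its speed; a pose out of reach is approached as far as the arm can. A call with a number of a shift or a turn outside -1 to 1 is refused whole. A call with a gripper value outside its range is refused whole. The fingers move at their own pace and stop on an object; FORCE is the grip in N (left out, the last holds). Time passes only in rows, so rows that do not move let the fingers close. It gives the time, the measured TCP pose, the force and the opening at its end, in the units of the state.
- manip.observe(): the state, without advancing time (a new reading comes with each control period).
- manip.get_image(name): name is "scene" or "top" or "wrist"; returns a dict with "img" (400x640x3 uint8, red, green, blue), "depth" (400x640 float32, m along the optical axis (not along the pixel's ray), 0 where there is no reading), "intrinsics" (3x3 intrinsics, pixels), "extrinsics" (4x4, takes a point from camera to world coordinates); the wrist camera has in their place "mount" (4x4, takes a point from camera to tool coordinates, whose origin is the TCP and whose axes are the tool frame's). Camera axes: x right, y up, looking along -z (the intrinsics and any distortion apply to the point x, -y, -z); pixel columns grow to the right and rows downward; lengths in m; the calibration is good to about 2 mm. A picture is of the moment at which its call begins: read the wrist's pose just before it.
- manip.sign_off(): hands the job in, once; it reports no verdict.
The state is a dict: "time_s": time; "qpos": joint angles; "joint_vel": joint speeds; "joint_efforts": joint torques, N m; "position": TCP position; "eef_rot": TCP orientation; "contact_force": force on the tool from outside, world axes, zero at the start; "ft_torque": the same for the moment, N m; "grip_width": opening from 0.0 (shut) to 1.0 (fully open).
Only numpy, scipy, OpenCV 4.12 (cv2) and the standard library are available. Lean on these libraries where they do the work, as an engineer would, in place of code of your own. Each camera call takes 0.05 s, during which the arm holds its last target. There are 200 camera calls.

## Task

Set the circuit-board preheater to its sixth step: grip the push-to-turn dial, press it down just firmly enough that it bites (never hard), and turn it clockwise click by click until the white pointer stands at the orange mark, the sixth click from zero, without going past it. Then let the dial go and press the green start button down until it clicks home, and let it come up again. Leave the flux jar, the solder spool and the screwdriver where they are.

Things in the scene. Friction and masses are not known exactly. Their poses are not given: they have to be found in the camera images.
- setting (a joint): the step the dial is set to, in rad: 0 at zero, 0.3 per click, growing clockwise seen from above; steps 0 to 10, step 6 (orange mark) is 1.8. Starts in one of the steps 0 to 4. Springy clicks pull it into the nearest step; about 0.12 N m is needed to leave one, and past half-way it snaps into the next.
- dial: the setting disc: flat black, 74 mm diameter, with a white pointer, on the preheater's panel; driven by the cap through a clutch inside. Origin on the vertical axis shared by disc and cap, at table height (65 mm below the panel); z up. Eleven ticks on the panel round it: first (fully anticlockwise) zero, seventh, a broad orange one, step 6.
- cap: the cap over the disc; origin: centre of its flange's underside, 19 mm above the panel when up. It turns idly until pressed onto the clutch, met after 3 to 12 mm (differs, cannot be seen; return spring 1.5 to 2.8 N), then 7 N per mm. Under 7 to 10 N in all the clutch slips; 11 to 16 N drives the setting; over 18 N on the clutch damages it. Springs up when let go; no stop in turning.
- cap_grip (a point): grip point of the cap, on its axis: a teal bar 44 mm long (along x), 14 mm wide (along y), 29 mm tall, upright on a black flange of 48 mm diameter, 6 mm thick. Bar top 10 mm above this point, flange top 19 mm below it; z up
- start (a joint): travel of the green start button in m: 0 up, 0.006 fully down (about 5 N); it counts as pressed beyond 0.0045 and springs back by itself
- start_top (a point): centre of the top face of the green start button, 24 mm diameter, in a black collar of 40 mm on the preheater's panel, standing 22 mm above the panel; 140 mm along the panel from the dial; z up
- preheater: grey metal box 210 mm deep (x), 270 mm wide (y), 65 mm tall, fixed to the bench; origin under its centre, x away from the controls edge; dial and button on the top near its -x edge, a black heating plate with a green circuit board behind them, up to 8 mm above the panel
- jar_mid (a point): bystander: flux jar of amber glass, 38 mm diameter, 40 mm tall, standing; point at half height
- spool_mid (a point): bystander: metal solder spool, 58 mm diameter, 45 mm tall, standing; point at half height
- screwdriver_grip (a point): bystander: red-handled screwdriver, 150 mm long, lying on the bench; point in its handle

How it is judged (in metres and radians):
On the way, in this order (a step that is already met when the one before it is completed fails the run):
1. the dial is turned to the sixth click (value of joint setting between 1.7 and 1.9 rad), for 0.3 s.
2. the start button is pressed home, with the dial let go (all of step 1 and value of joint start above 0.0045 m and contact force between the fingers and cap below 0.5 N), for 0.05 s.
At the end, for the whole second after the job is handed in: The dial rests in step 6 (setting 1.8 rad, within 0.1), the start button has been pressed and is up again (travel under 1.5 mm) (all of step 1 and value of joint start below 0.0015 m); the robot touches nothing.
It fails at once if the dial was pressed with more than 18 N on its clutch (contact force between cap and dial above 18 N).
It fails at once if the dial was turned past the sixth step (value of joint setting above 1.98 rad).
It fails at once if the start button was pressed before the dial stood at step six (value of joint start above 0.003 m and not (value of joint setting between 1.7 and 1.9 rad)).
It fails at once if the flux jar, the solder spool or the screwdriver was shifted by more than 20 mm (distance of any of jar_mid, spool_mid, screwdriver_grip from where it was at the start of the episode above 0.02 m).
It also fails if it takes over 64 s, if anything falls off the work surface, if the arm or the gripper's body presses on something with over 40 N, if the wrist force passes 120 N, or if a joint passes its speed limit or range.

## Working session

There is one attempt and no reset: what is moved stays moved. The work goes in short steps, Python scripts to look and compute and a shell command to move; the robot and the scene stay as the last step left them, time stands still between calls to the robot, and variables do not carry over. Pictures are saved under pics/ and viewed, about 8 in all and at most 12, crops included, and the job is handed in when it is done.

```bash
mkdir -p pics
cat > h.py <<'E'
import numpy as np, cv2
from rig import manip
def st():
    s=manip.observe()
    print('t',s['time_s'],'p',np.round(s['position'],4),'F',np.round(s['contact_force'],2),'T',np.round(s['ft_torque'],3),'g',s['grip_width'])
    return s
def cam(n):
    s=manip.observe(); d=manip.get_image(n)
    if 'extrinsics' in d: E=np.array(d['extrinsics'])
    else:
        T=np.eye(4);T[:3,:3]=s['eef_rot'];T[:3,3]=s['position'];E=T@np.array(d['mount'])
    d['E']=E; return d
def save(d,f,crop=None,sc=1):
    im=d['img'][:,:,::-1]
    if crop: im=im[crop[1]:crop[3],crop[0]:crop[2]]
    cv2.imwrite('pics/'+f,cv2.resize(im,None,fx=sc,fy=sc,interpolation=cv2.INTER_CUBIC))
def cloud(d):
    K=np.array(d['intrinsics']);z=d['depth'];v,u=np.mgrid[:z.shape[0],:z.shape[1]]
    P=np.stack([(u-K[0,2])/K[0,0]*z,-(v-K[1,2])/K[1,1]*z,-z],-1)
    return P@d['E'][:3,:3].T+d['E'][:3,3]
E
python3 - <<'E'
from h import *
s=st();print(np.round(s['eef_rot'],3))
d=cam('top');save(d,'top.png');d2=cam('scene');print([k for k in d]);np.save('top.npy',cloud(d));np.save('topimg.npy',d['img'])
h=cv2.cvtColor(d['img'],cv2.COLOR_RGB2HSV);P=cloud(d)
for n,lo,hi in[('teal',80,100),('green',45,75),('orange',8,20)]:
    m=(h[...,0]>=lo)&(h[...,0]<=hi)&(h[...,1]>110)&(h[...,2]>60)&(d['depth']>0)
    k,l,stt,c=cv2.connectedComponentsWithStats(m.astype(np.uint8))
    for i in range(1,k):
        if stt[i,4]>15: print(n,stt[i],np.round(np.median(P[l==i],0),4),np.round(P[l==i].max(0),3))
E
```

```text
t 0.0 p [ 0.153  -0.631   0.2441] F [0.29 0.08 0.51] T [-0.007 -0.036 -0.041] g 1.001640266970439
[[ 0.236 -0.001  0.972]
 [-0.972  0.003  0.236]
 [-0.003 -1.    -0.   ]]
['img', 'depth', 'intrinsics', 'extrinsics', 'E']
teal [    0   139   119   222 15787] [0.5179 0.5653 0.0015] [0.749 0.759 0.019]
teal [363 221  17  22 153] [ 0.5095 -0.0833  0.1186] [ 0.533 -0.066  0.123]
green [ 202   70  304   15 2290] [ 0.8834 -0.0496  0.0069] [0.898 0.292 0.014]
green [171  75  25  10 180] [0.8836 0.331  0.0068] [0.897 0.363 0.012]
green [146  76  10   9  69] [0.8852 0.415  0.0066] [0.896 0.426 0.01 ]
green [  134    87   394   248 75656] [0.5656 0.0627 0.0012] [0.859 0.429 0.042]
green [ 364  171   52   32 1055] [ 0.6048 -0.1277  0.0697] [ 0.641 -0.075  0.075]
green [431 239  13  12 122] [ 0.4813 -0.219   0.0863] [ 0.492 -0.208  0.091]
orange [    0     0   640    58 31609] [ 1.4599  0.1137 -0.7448] [ 1.502  1.361 -0.562]
orange [119 121   7   7  42] [0.7765 0.4725 0.0128] [0.784 0.48  0.017]
orange [ 71 130   8   8  47] [0.7555 0.5806 0.013 ] [0.764 0.59  0.017]
```

View pics/top.png

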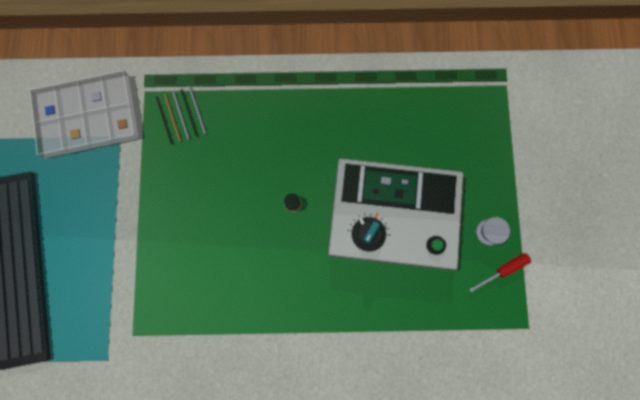

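```bash
A='[-0.0264,0,0.028]'; python3 -m handwheel '{"offset":[[-0.0264,0,0.028],[-0.0264,0,0.028],[-0.0264,0,0.028],[-0.0264,0,0.028],[-0.0264,0,0.028],[-0.0264,0,0.028],[-0.0264,0,0.028],[-0.0264,0,0.028]],"yaw":[0,0,0,0,0,0,0,0],"fingers":[85,85,85,85,85,85,85,85]}' 60; python3 -m handwheel '{"offset":[[-0.0264,0,0.028],[-0.0264,0,0.028],[-0.0264,0,0.028],[-0.0264,0,0.028],[-0.0264,0,0.028],[-0.0264,0,0.028],[-0.0264,0,0.028],[-0.0264,0,0.028]],"yaw":[0,0,0,0,0,0,0,0],"fingers":[85,85,85,85,85,85,85,85]}'
python3 -m handwheel '{"offset":[[-0.025,0,0.027],[0,0,0],[0,0,0],[0,0,0],[0,0,0],[0,0,0],[0,0,0],[0,0,0]],"yaw":[0,-0.0195,-0.0195,-0.0195,-0.0195,-0.0195,-0.0195,-0.0195],"fingers":[85,85,85,85,85,85,85,85]}'
python3 - <<'E'
from h import *
s=st();print(s['qpos'],np.round(s['eef_rot'],3))
d=cam('wrist');print(np.round(d['mount'],3));save(d,'w1.png')
E
```

```text
time_s: 0.77
position: [0.3216, -0.3717, 0.2451]
eef_rot: [[0.235, -0.0, 0.972], [-0.972, 0.001, 0.235], [-0.001, -1.0, -0.0]]
contact_force: [1.2, -0.1, 0.7]
grip_width: 0.998
time_s: 1.43
position: [0.4894, -0.1139, 0.2451]
eef_rot: [[0.236, -0.001, 0.972], [-0.972, 0.0, 0.236], [-0.0, -1.0, -0.001]]
contact_force: [0.4, -0.4, -0.3]
grip_width: 0.994
time_s: 2.1
position: [0.5089, -0.085, 0.2449]
eef_rot: [[0.892, -0.001, 0.452], [-0.452, 0.0, 0.892], [-0.001, -1.0, -0.0]]
contact_force: [-0.3, -0.5, 0.5]
grip_width: 0.995
t 2.1 p [ 0.5089 -0.085   0.2449] F [-0.3  -0.48  0.52] T [ 0.021  0.038 -0.023] g 0.9947151099406474
[ 21.25948161  24.5322648  -20.44774269 103.12880771  10.29397934
  54.22384803 -30.43677344] [[ 0.892 -0.001  0.452]
 [-0.452  0.     0.892]
 [-0.001 -1.    -0.   ]]
[[ 1.     0.001 -0.001  0.001]
 [-0.002  0.303 -0.953 -0.128]
 [-0.001  0.953  0.303  0.078]
 [ 0.     0.     0.     1.   ]]
```

View pics/w1.png

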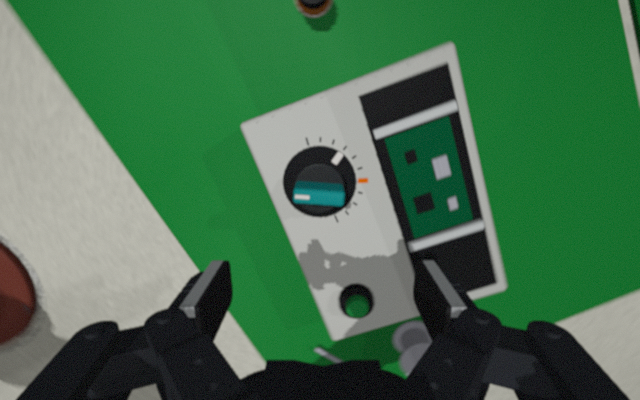

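```bash
cat >> h.py <<'E'
def rect(d,c,z,half=0.06,n=600):
    # world-aligned top view: image right = -y, up = +x
    K=np.array(d['intrinsics']);W=np.linalg.inv(d['E'])
    w=np.array([[c[0]+a*half,c[1]+b*half,z] for a,b in((1,1),(1,-1),(-1,-1),(-1,1))])
    q=w@W[:3,:3].T+W[:3,3]
    px=np.stack([K[0,2]+K[0,0]*q[:,0]/-q[:,2],K[1,2]-K[1,1]*q[:,1]/-q[:,2]],1).astype(np.float32)
    H=cv2.getPerspectiveTransform(px,np.float32([[0,0],[n,0],[n,n],[0,n]]))
    return cv2.warpPerspective(d['img'][:,:,::-1],H,(n,n),flags=cv2.INTER_CUBIC)
E
python3 - <<'E'
from h import *
d=cam('wrist');c=(0.505,-0.083)
a=rect(d,c,0.068,n=400);b=rect(d,c,0.119,n=400)
cv2.imwrite('pics/r1.png',np.hstack([a,b]))
P=cloud(d);h=cv2.cvtColor(d['img'],cv2.COLOR_RGB2HSV)
m=(h[...,0]>=80)&(h[...,0]<=100)&(h[...,1]>110)&(h[...,2]>40)&(P[...,2]>.114)&(P[...,2]<.125)
q=P[m];print(len(q),np.median(q[:,2]));print(cv2.minAreaRect(q[:,:2].astype(np.float32)*1000))
m=(h[...,0]>=45)&(h[...,0]<=85)&(h[...,1]>80)&(P[...,2]>.083)&(P[...,2]<.094);q=P[m];print('btn',len(q),q.mean(0),cv2.minEnclosingCircle(q[:,:2].astype(np.float32)*1000))
m=(h[...,2]>90)&(h[...,1]<50)&(abs(P[...,2]-.065)<.006);print('panel z',np.median(P[m][:,2]))
E
```

```text
732 0.11817923594208884
((508.0734558105469, -82.12158203125), (14.290918350219727, 43.70340347290039), 59.0555534362793)
btn 331 [ 0.48228857 -0.21845609  0.08617145] ((481.9864501953125, -219.3034210205078), 11.946756362915039)
panel z 0.06466373445788232
```

View pics/r1.png

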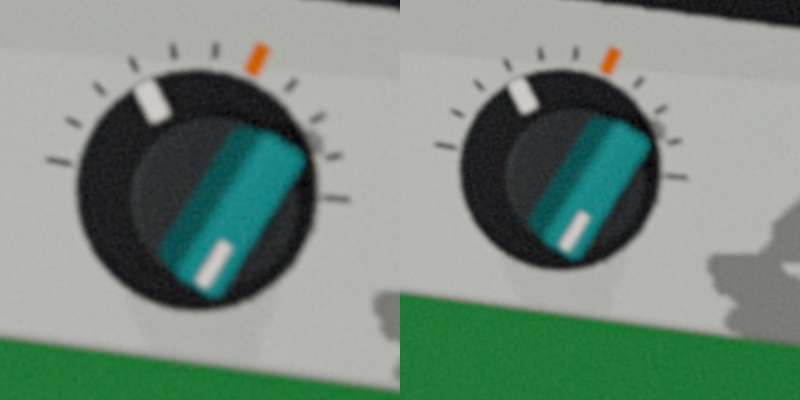

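```bash
python3 -m handwheel '{"offset":[[0,0,0],[0,0,0],[0,0,0],[0,0,0],[0,0,0],[0,0,0],[0,0,0],[0,0,0]],"yaw":[-0.0195,-0.0195,-0.0195,-0.0195,-0.0195,-0.0195,-0.0195,-0.0195],"fingers":[60,60,60,60,60,60,60,60]}' 60 >/dev/null;  python3 -m handwheel '{"offset":[[0,0,0],[0,0,0],[0,0,0],[0,0,0],[0,0,0],[0.002,0,0.002],[0,0,0],[0,0,0]],"yaw":[-0.0195,-0.0195,-0.0195,-0.0195,-0.0046,0,0,0],"fingers":[60,60,60,60,60,60,60,60]}'
python3 - <<'E'
from h import *
s=st();print(s['qpos'],np.degrees(np.arctan2(s['eef_rot'][1][0],s['eef_rot'][0][0])));R=np.array(s['eef_rot']);print((np.array([.508,-.082,.109])-s['position'])@R)
E
```

```text
time_s: 3.53
position: [0.5086, -0.0819, 0.2454]
eef_rot: [[0.522, -0.0, -0.853], [0.853, -0.0, 0.522], [-0.0, -1.0, 0.0]]
contact_force: [-0.2, -0.5, -0.5]
grip_width: 0.702
t 3.5333 p [ 0.5086 -0.0819  0.2454] F [-0.23 -0.55 -0.51] T [-0.025  0.041  0.014] g 0.7022925112805877
[ 35.61101533  28.50271214 -43.27752154 102.84133068  22.76479043
  57.72701539  41.91962142] 58.54737888181401
[-0.00041902  0.13635535  0.00040959]
```

```bash
python3 -m handwheel '{"offset":[[0,0.03,0],[0,0.03,0],[0,0.03,0],[0,0.025,0],[0,0.015,0],[0,0.006,0],[0,0,0],[0,0,0]],"yaw":[0,0,0,0,0,0,0,0],"fingers":[60,60,60,60,60,60,60,60]}' 60;  python3 -m handwheel '{"offset":[[0,0,0],[0,0,0],[0,0,0],[0,0,0],[0,0,0],[0,0,0],[0,0,0],[0,0,0]],"yaw":[0,0,0,0,0,0,0,0],"fingers":[5,5,5,5,5,5,5,5]}' 60
python3 - <<'E'
from h import *
s=st();save(cam('wrist'),'w2.png')
E
```

```text
time_s: 4.2
position: [0.5093, -0.082, 0.1099]
eef_rot: [[0.52, 0.001, -0.854], [0.854, 0.0, 0.52], [0.001, -1.0, -0.001]]
contact_force: [0.3, 0.0, 0.0]
grip_width: 0.701
time_s: 4.87
position: [0.5086, -0.0834, 0.1093]
eef_rot: [[0.521, -0.0, -0.854], [0.854, -0.002, 0.521], [-0.001, -1.0, -0.001]]
contact_force: [-0.4, -3.6, 1.6]
grip_width: 0.153
t 4.8667 p [ 0.5086 -0.0834  0.1093] F [-0.44 -3.55  1.56] T [-0.861  0.065 -0.003] g 0.1527642709717236
```

View pics/w2.png

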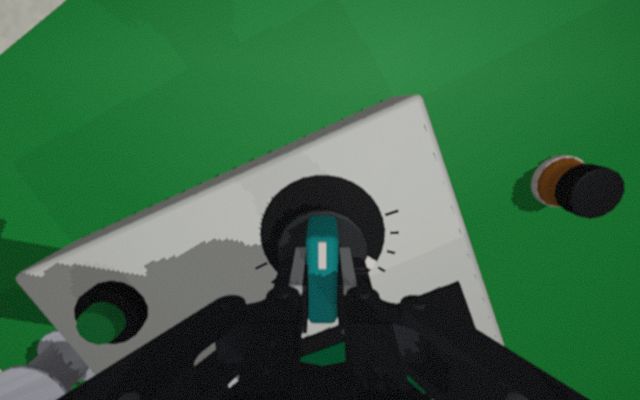

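```bash
python3 -m handwheel '{"offset":[[-0.0015,0,0],[0,0,0],[0,0,0]],"yaw":[0,0,0],"fingers":[5,5,5]}' 60;  python3 -m handwheel '{"offset":[[0,0.001,0],[0,0.001,0],[0,0,0],[0,0,0]],"yaw":[0,0,0,0],"fingers":[5,5,5,5]}'; python3 -m handwheel '{"offset":[[0,0.001,0],[0,0,0],[0,0,0],[0,0,0]],"yaw":[0,0,0,0],"fingers":[5,5,5,5]}'
```

```text
time_s: 5.17
position: [0.5085, -0.0834, 0.1096]
eef_rot: [[0.52, 0.001, -0.854], [0.854, 0.0, 0.52], [0.001, -1.0, -0.001]]
contact_force: [0.6, -2.7, 1.2]
grip_width: 0.149
time_s: 5.5
position: [0.5085, -0.0834, 0.1075]
eef_rot: [[0.52, 0.001, -0.854], [0.854, 0.0, 0.52], [0.001, -1.0, -0.001]]
contact_force: [1.3, -2.9, 2.1]
grip_width: 0.149
time_s: 5.83
position: [0.5085, -0.0834, 0.1065]
eef_rot: [[0.52, 0.001, -0.854], [0.854, 0.0, 0.52], [0.001, -1.0, -0.001]]
contact_force: [3.0, -3.5, 1.1]
grip_width: 0.148
```

```bash
for i in 1 2; do python3 -m handwheel '{"offset":[[-0.0004,0.0007,0],[0,0,0],[0,0,0]],"yaw":[0,0,0],"fingers":[5,5,5]}' | egrep 'time|pos|force'; done
```

```text
time_s: 6.08
position: [0.5085, -0.0835, 0.1059]
contact_force: [2.9, -2.3, 1.3]
time_s: 6.33
position: [0.5085, -0.0835, 0.1052]
contact_force: [4.9, -1.0, 1.6]
```

```bash
python3 -m handwheel '{"offset":[[-0.0004,0.0007,0],[0,0,0],[0,0,0]],"yaw":[0,0,0],"fingers":[5,5,5]}' | egrep 'time|pos|force'
```

```text
time_s: 6.58
position: [0.5084, -0.0835, 0.1048]
contact_force: [6.0, -0.5, 3.1]
```

```bash
python3 -m handwheel '{"offset":[[0,0.0007,0],[0,0,0],[0,0,0]],"yaw":[0,0,0],"fingers":[5,5,5]}' | egrep 'time|pos|force'
```

```text
time_s: 6.83
position: [0.5085, -0.0835, 0.1043]
contact_force: [5.3, -0.4, 5.4]
```

```bash
python3 -m handwheel '{"offset":[[0.0006,0.0004,-0.001],[0,0,0],[0,0,0]],"yaw":[0,0,0],"fingers":[5,5,5]}' | egrep 'time|pos|force'
```

```text
time_s: 7.08
position: [0.5085, -0.0835, 0.1039]
contact_force: [2.8, -0.1, 7.9]
```

```bash
python3 -m handwheel '{"offset":[[0,0.0004,-0.0005],[0,0,0],[0,0,0]],"yaw":[0,0,0],"fingers":[5,5,5]}' | egrep 'time|pos|force'
```

```text
time_s: 7.33
position: [0.5085, -0.0835, 0.1036]
contact_force: [2.5, -0.1, 9.7]
```

```bash
python3 -m handwheel '{"offset":[[0,0.0004,0],[0,0,0],[0,0,0]],"yaw":[0,0,0],"fingers":[5,5,5]}' | egrep 'time|pos|force'
```

```text
time_s: 7.58
position: [0.5086, -0.0835, 0.1034]
contact_force: [1.9, 0.2, 10.1]
```

```bash
python3 -m handwheel '{"offset":[[0,0.0006,0],[0,0,0],[0,0,0]],"yaw":[0,0,0],"fingers":[5,5,5]}' | egrep 'time|pos|force'; python3 -m handwheel '{"offset":[[0,0,0]],"yaw":[0],"fingers":[5]}' | egrep 'time|pos|force'
```

```text
time_s: 7.83
position: [0.5086, -0.0835, 0.1031]
contact_force: [1.0, -0.0, 12.0]
time_s: 7.92
position: [0.5086, -0.0835, 0.1031]
contact_force: [1.5, 1.2, 12.4]
```

```bash
python3 -m handwheel '{"offset":[[0,0.0002,0],[0,0,0],[0,0,0],[0,0,0],[0,0,0]],"yaw":[0,0.0056,0.0056,0.0056,0],"fingers":[5,5,5,5,5]}' | egrep 'time|pos|force|rot'; python3 -c "from h import *;st()"; python3 -m handwheel '{"offset":[[0,0,0],[0,0,0],[0,0,0],[0,0,0]],"yaw":[0.0056,0.0056,0.0056,0],"fingers":[5,5,5,5]}' | egrep 'rot';  python3 -c "from h import *;st()"
```

```text
time_s: 8.33
position: [0.5084, -0.0837, 0.103]
eef_rot: [[0.607, -0.0, -0.794], [0.794, -0.0, 0.607], [-0.0, -1.0, 0.0]]
contact_force: [1.1, 0.6, 12.2]
t 8.3333 p [ 0.5084 -0.0837  0.103 ] F [ 1.1   0.64 12.2 ] T [ 0.122 -0.188  0.019] g 0.14889423283723027
eef_rot: [[0.688, -0.001, -0.726], [0.726, -0.0, 0.688], [-0.001, -1.0, 0.0]]
t 8.6667 p [ 0.5083 -0.0839  0.1029] F [ 1.5   0.49 13.53] T [ 0.081 -0.144 -0.073] g 0.1473286423549023
```

```bash
python3 -m handwheel '{"offset":[[0,0,0],[0,0,0],[0,0,0],[0,0,0]],"yaw":[0.0056,0.0056,0.0028,0],"fingers":[5,5,5,5]}' | egrep 'rot';  python3 - <<'E'
from h import *
st();c=(.505,-.083)
a=rect(cam('wrist'),c,.068,n=400);b=rect(cam('top'),c,.068,n=400);cv2.imwrite('pics/r2.png',np.hstack([a,b]))
E
```

```text
eef_rot: [[0.749, -0.001, -0.663], [0.663, -0.001, 0.749], [-0.001, -1.0, 0.0]]
t 9.0 p [ 0.5081 -0.0841  0.1029] F [ 0.42 -0.17 12.92] T [-0.025 -0.086 -0.014] g 0.14712211309835213
```

View pics/r2.png

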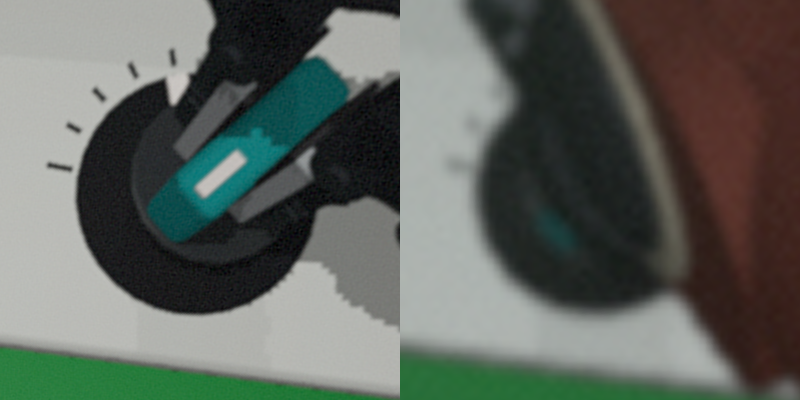

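```bash
for i in 1 2; do python3 -m handwheel '{"offset":[[0,0,0],[0,0,0],[0,0,0],[0,0,0],[0,0,0]],"yaw":[0.0056,0.0056,0.0056,0.0056,0],"fingers":[5,5,5,5,5]}' | egrep 'rot';  python3 -c "from h import *;st()"; done
```

```text
eef_rot: [[0.835, -0.002, -0.551], [0.551, -0.001, 0.835], [-0.002, -1.0, 0.0]]
t 9.5167 p [ 0.5079 -0.0842  0.1029] F [-1.11 -0.07 13.59] T [-0.087 -0.083 -0.004] g 0.14964753532957184
eef_rot: [[0.904, -0.002, -0.428], [0.428, -0.001, 0.904], [-0.002, -1.0, 0.0]]
t 9.9333 p [ 0.5076 -0.0844  0.1028] F [-0.85 -0.8  13.9 ] T [-0.064 -0.017 -0.045] g 0.14282730521662856
```

```bash
python3 -m handwheel '{"offset":[[0,-0.0001,0],[0,0,0],[0,0,0],[0,0,0],[0,0,0],[0,0,0]],"yaw":[0,0.0056,0.0056,0.0056,0.0056,0],"fingers":[5,5,5,5,5,5]}' | egrep 'rot';  python3 -c "from h import *;st()"; python3 -m handwheel '{"offset":[[0,0,0],[0,0,0],[0,0,0],[0,0,0],[0,0,0],[0,0,0]],"yaw":[0.0056,0.0056,0.0056,0.0056,0,0],"fingers":[5,5,5,5,5,5]}' | egrep 'rot'
python3 - <<'E'
from h import *
st();c=(.505,-.083)
a=rect(cam('wrist'),c,.068,n=400);s=cam('scene');save(s,'s.png');b=rect(s,c,.068,n=400);cv2.imwrite('pics/r3.png',np.hstack([a,b]))
E
```

```text
eef_rot: [[0.955, -0.003, -0.297], [0.297, -0.001, 0.955], [-0.003, -1.0, -0.0]]
t 10.4333 p [ 0.5073 -0.0846  0.1028] F [-1.32 -0.73 14.33] T [-0.141  0.044 -0.032] g 0.15151632601976026
eef_rot: [[0.987, -0.003, -0.16], [0.16, -0.001, 0.987], [-0.004, -1.0, -0.0]]
t 10.9333 p [ 0.507  -0.0847  0.1028] F [-1.99 -1.4  14.61] T [-0.122  0.134 -0.064] g 0.14956339924654638
```

View pics/r3.png

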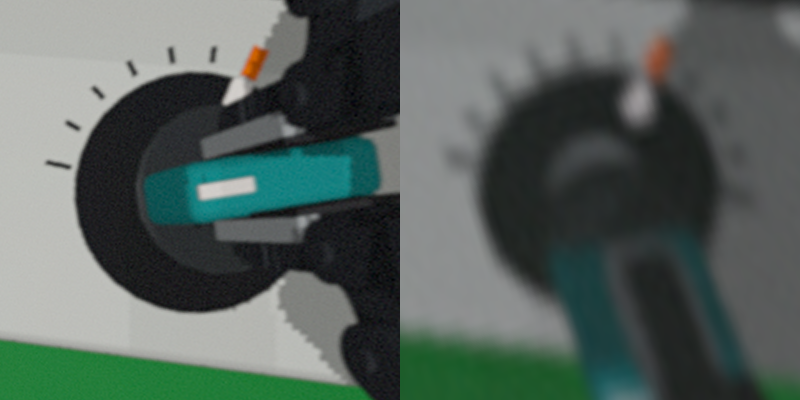

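```bash
python3 -m handwheel '{"offset":[[0,-0.0015,0],[0,-0.0015,0],[0,0,0],[0,0,0],[0,0,0],[0,0,0],[0,0,0],[0,0,0]],"yaw":[0,0,0,0,0,0,0,0],"fingers":[5,5,60,60,60,60,60,60]}'|egrep 'pos|for|wid'; python3 -m handwheel '{"offset":[[0,-0.005,0],[0,-0.02,0],[0,-0.03,0],[0,-0.03,0],[0,-0.03,0],[0,-0.02,0],[0,0,0]],"yaw":[0,0,0,0,0,0,0],"fingers":[60,60,60,40,20,0,0]}'
python3 - <<'E'
from h import *
s=st();c=(.505,-.083);d=cam('wrist')
a=rect(d,c,.068,n=400);save(d,'w4.png');b=rect(d,(.482,-.219),.087,n=400);cv2.imwrite('pics/r4.png',np.hstack([a,b]))
P=cloud(d);R=np.array(s['eef_rot'])
r=np.hypot(P[...,0]-.482,P[...,1]+.219)
for lo,hi in((0,.009),(.013,.015),(.015,.017),(.017,.019),(.023,.027)):
    q=P[(r>lo)&(r<hi)&(P[...,2]<.1)];print(lo,len(q),np.percentile(q[:,2],[10,50,90]) if len(q) else '')
print(np.round((np.array([.482,-.219,.12])-s['position'])@R,4))
E
```

```text
position: [0.5084, -0.0846, 0.1042]
contact_force: [0.3, -0.0, -0.7]
grip_width: 0.699
time_s: 12.28
position: [0.5116, -0.0845, 0.2446]
eef_rot: [[0.987, 0.01, -0.161], [0.161, -0.001, 0.987], [0.01, -1.0, -0.003]]
contact_force: [1.4, 1.5, 0.3]
grip_width: 0.134
t 12.2833 p [ 0.5116 -0.0845  0.2446] F [1.38 1.47 0.33] T [ 0.056 -0.056  0.028] g 0.133812479453174
0 0 
0.013 33 [0.07574901 0.07641619 0.07729263]
0.015 41 [0.07603968 0.07685965 0.0776761 ]
0.017 95 [0.06510944 0.07564726 0.0770597 ]
0.023 145 [0.06383988 0.06453109 0.06539744]
[-0.052   0.1244 -0.1276]
```

View pics/r4.png

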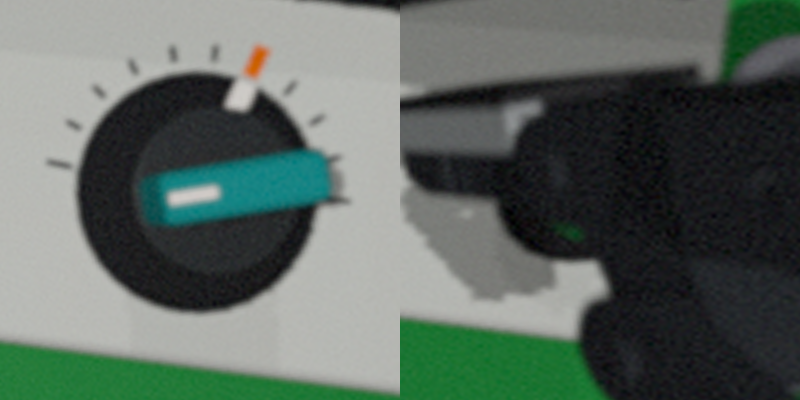

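```bash
python3 -m handwheel '{"offset":[[-0.013,0,-0.032],[-0.013,0,-0.032],[-0.013,0,-0.032],[-0.013,0,-0.032],[0,0,0],[0,0.035,0],[0,0.035,0],[0,0.03,0]],"yaw":[0,0,0,0,0,0,0,0],"fingers":[0,0,0,0,0,0,0,0]}' 40; python3 -m handwheel '{"offset":[[0,0.02,0],[0,0.005,0],[0,0,0],[0,0,0]],"yaw":[0,0,0,0],"fingers":[0,0,0,0]}'
python3 - <<'E'
from h import *
s=st();save(cam('wrist'),'w5.png');print(np.round((np.array([.482,-.219,.101])-s['position'])@np.array(s['eef_rot']),4))
E
```

```text
time_s: 13.0
position: [0.4767, -0.2193, 0.1371]
eef_rot: [[0.987, -0.002, -0.16], [0.16, 0.001, 0.987], [-0.002, -1.0, 0.002]]
contact_force: [-0.5, 0.1, -0.5]
grip_width: -0.004
time_s: 13.33
position: [0.4785, -0.2192, 0.1148]
eef_rot: [[0.987, 0.0, -0.161], [0.161, 0.0, 0.987], [0.0, -1.0, 0.0]]
contact_force: [0.4, -0.2, 0.5]
grip_width: -0.006
t 13.3333 p [ 0.4785 -0.2192  0.1148] F [ 0.39 -0.22  0.54] T [-0.009 -0.048  0.004] g -0.005909825933978608
[ 0.0035  0.0138 -0.0003]
```

View pics/w5.png

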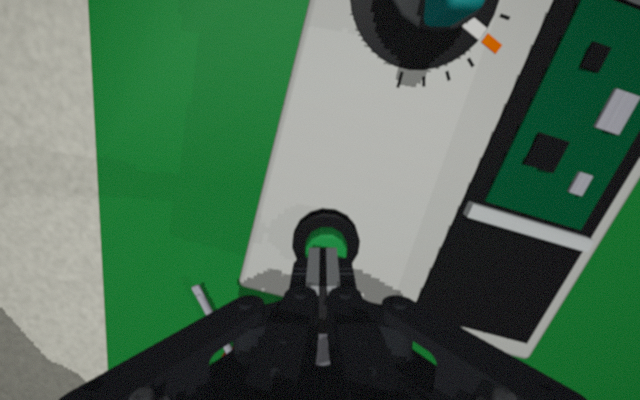

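```bash
python3 -m handwheel '{"offset":[[0.0035,0.006,0],[0,0.006,0],[0,0.003,0],[0,0.0025,0],[0,0,0],[0,0,0]],"yaw":[0,0,0,0,0,0],"fingers":[0,0,0,0,0,0]}'|egrep 'pos|for'
```

```text
position: [0.4823, -0.219, 0.0976]
contact_force: [0.5, 0.6, 3.9]
```

```bash
python3 -m handwheel '{"offset":[[0,0.0015,0],[0,0.001,0],[0,0,0],[0,0,0]],"yaw":[0,0,0,0],"fingers":[0,0,0,0]}'|egrep 'pos|for'
```

```text
position: [0.4823, -0.2189, 0.0951]
contact_force: [1.3, 0.2, 5.2]
```

```bash
python3 -m handwheel '{"offset":[[0,0.001,0],[0,0,0],[0,0,0]],"yaw":[0,0,0],"fingers":[0,0,0]}'|egrep 'pos|for'
```

```text
position: [0.4824, -0.219, 0.095]
contact_force: [-0.5, 1.5, 11.5]
```

```bash
python3 -m handwheel '{"offset":[[0,0.001,0],[0,0,0],[0,0,0]],"yaw":[0,0,0],"fingers":[0,0,0]}'|egrep 'pos|for'
```

```text
position: [0.4824, -0.219, 0.0949]
contact_force: [-1.9, 1.6, 16.3]
```

The tool is hard against the stop, so the button is fully down. Next I retract and check.

```bash
python3 -m handwheel '{"offset":[[0,-0.005,0],[0,-0.02,0],[0,-0.03,0],[0,-0.03,0],[0,-0.03,0],[0,-0.03,0],[0,0,0],[0,0,0]],"yaw":[0,0,0,0,0,0,0,0],"fingers":[0,0,0,0,0,0,0,0]}'|egrep 'pos|for'; python3 -m handwheel '{"offset":[[-0.03,0,0],[-0.03,0,0],[0,0,-0.04],[0,0,-0.04],[0,0,-0.02],[0,0,0],[0,0,0],[0,0,0]],"yaw":[0,0,0,0,0,0,0,0],"fingers":[0,0,0,0,0,0,0,0]}'|egrep 'pos|for'
python3 - <<'E'
from h import *
st();d=cam('wrist');P=cloud(d)
r=np.hypot(P[...,0]-.482,P[...,1]+.219);q=P[(r<.008)&(P[...,2]<.11)];print('btn top',len(q),np.median(q[:,2]) if len(q) else '')
cv2.imwrite('pics/r6.png',np.hstack([rect(d,(.505,-.083),.068,n=400),cv2.resize(d['img'][:,:,::-1],(400,400))]))
E
```

```text
position: [0.4817, -0.2193, 0.2387]
contact_force: [-0.7, -0.8, -1.0]
position: [0.4377, -0.3257, 0.236]
contact_force: [0.7, 0.9, -0.0]
t 16.05 p [ 0.4377 -0.3257  0.236 ] F [ 0.66  0.89 -0.01] T [ 0.022 -0.037 -0.027] g -0.0023406492326577093
btn top 321 0.08678582508870025
```

View pics/r6.png

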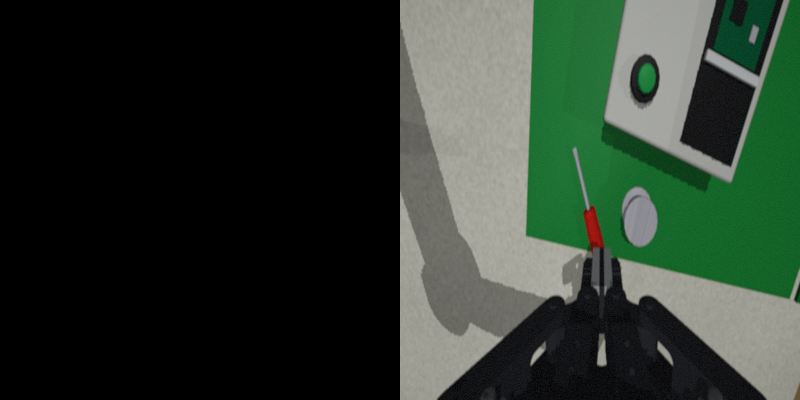

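```bash
python3 -c "from rig import manip;print(manip.sign_off())"
```

```text
the job is handed in; nothing more can be done
None
```

The preheater is set to step 6, the start button has been pressed and has come up again, and the job is handed in. It took about 16 s of the 64 s allowed.

- **Dial:** it started at step 3. I gripped the cap and pressed it to 12–14.6 N total at the wrist. I turned it about 49° clockwise (three clicks), then let go. The images after release show the white pointer at the orange mark.
- **Start button:** I pressed it to its hard stop. The tool stopped moving down and the force rose to about 16 N. After I backed off, its top measured 86.8 mm above the bench, against about 87 mm when up.
- **Robot:** it was clear of everything at hand-in. It never went near the jar, spool or screwdriver. The spool and screwdriver looked undisturbed in the last picture, but I did not measure the bystanders' positions again.
- **Check that failed:** the last close-up of the dial came out black because the dial was outside the camera's view. My last sight of the pointer at orange is the picture taken just before the button press.

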